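# Turn round the strip-down row for reassembly

### The job

The four hub parts stand on the old plywood rack in the order in which they came off the axle; move them to the pegs of the empty grey rack in the reverse order, one to a peg, so that the part nearest the handle on the old rack ends on the peg farthest from the handle on the new one, and so on along the row. Leave every part standing upright with its peg through the bore, fully down on the pad, and let go.

Things in the scene. Friction and masses are not known exactly. Their poses are not given: they have to be found in the camera images.
- gear_mid (a point): spur gear: toothed steel ring 58 mm over the 22 small teeth, 18 mm high. 24 mm bore right through; loose, stands upright with a peg in its bore. This point is on its axis, half-way up; z is its axis, up.
- bearing_mid (a point): ball bearing: smooth light ring 50 mm across, 14 mm high, with a circle of dark balls showing in its top face. 24 mm bore right through; loose, stands upright with a peg in its bore. This point is on its axis, half-way up; z is its axis, up.
- flange_mid (a point): flanged bush: a steel tube 36 mm across standing on a thin round flange 56 mm across and 6 mm thick at the bottom, 30 mm high in all (the narrow neck is the part to grip). 24 mm bore right through; loose, stands upright with a peg in its bore. This point is on its axis, half-way up; z is its axis, up.
- sleeve_mid (a point): spacer sleeve: plain steel tube 33 mm across, 42 mm high, the tallest and slimmest part. 24 mm bore right through; loose, stands upright with a peg in its bore. This point is on its axis, half-way up; z is its axis, up.
- old_rack: Full rack, fixed: plywood board 80 x 262 x 10 mm with a flat steel loop handle (29 mm long) at its left end, seen from the robot. Origin: centre of its underside; y along the peg row towards the handle, z up, x across (away from the robot). Four peg feet in a row at y = -99, -33, 33, 99 mm, one part on each. It may lie left or right of the new rack.
- new_rack: Empty rack, fixed: grey board, size and handle as the old one's, handle at the left too. Origin: centre of its underside; y along the peg row towards the handle, z up, x across (away from the robot). Steel pegs 8 mm across at x = 0, y = -99, -33, 33, 99 mm in black 58 mm square pads; pad tops, where parts sit, are 14 mm above the origin, peg tips 40 mm.
- foot_gear: Fixed foot on the old rack on which the gear stands at the start (only this tells it from the other three): black square 58 x 58 x 4 mm with a steel peg 8 mm across and 26 mm high above the square. Origin: centre of its underside, 4 mm below the part's underside; axes as the old rack's.
- foot_bearing: Fixed foot on the old rack on which the bearing stands at the start (only this tells it from the other three): black square 58 x 58 x 4 mm with a steel peg 8 mm across and 26 mm high above the square. Origin: centre of its underside, 4 mm below the part's underside; axes as the old rack's.
- foot_flange: Fixed foot on the old rack on which the flange stands at the start (only this tells it from the other three): black square 58 x 58 x 4 mm with a steel peg 8 mm across and 26 mm high above the square. Origin: centre of its underside, 4 mm below the part's underside; axes as the old rack's.
- foot_sleeve: Fixed foot on the old rack on which the sleeve stands at the start (only this tells it from the other three): black square 58 x 58 x 4 mm with a steel peg 8 mm across and 26 mm high above the square. Origin: centre of its underside, 4 mm below the part's underside; axes as the old rack's.
There are look-alikes about, which are no part of the job. What is shaped like the part that bears gear_mid but blue is not meant. Leave any green look-alike of the part that bears bearing_mid alone.

How it is judged (in metres and radians):
At the end, for the whole second after the job is handed in: Each part stands on the new rack on the peg mirroring its old place (first from the handle to last, and so on), axis within 13 mm of the peg's along and across the rack, height within 4 mm of seated on the pad, tilt under 0.12 rad, released and at rest (((y of foot_gear in the frame of old_rack between -0.114 and -0.084 m and y of gear_mid in the frame of new_rack between 0.086 and 0.112 m) or (y of foot_gear in the frame of old_rack between -0.048 and -0.018 m and y of gear_mid in the frame of new_rack between 0.02 and 0.046 m) or (y of foot_gear in the frame of old_rack between 0.018 and 0.048 m and y of gear_mid in the frame of new_rack between -0.046 and -0.02 m) or (y of foot_gear in the frame of old_rack between 0.084 and 0.114 m and y of gear_mid in the frame of new_rack between -0.112 and -0.086 m)) and x of gear_mid in the frame of new_rack between -0.013 and 0.013 m and z of gear_mid in the frame of new_rack between 0.019 and 0.027 m and angle between each of gear_mid, bearing_mid, flange_mid, sleeve_mid's own z axis and vertical below 0.12 rad and linear speed of each of gear, bearing, flange, sleeve below 0.02 m/s and angular speed of each of gear, bearing, flange, sleeve below 0.3 rad/s and ((y of foot_bearing in the frame of old_rack between -0.114 and -0.084 m and y of bearing_mid in the frame of new_rack between 0.086 and 0.112 m) or (y of foot_bearing in the frame of old_rack between -0.048 and -0.018 m and y of bearing_mid in the frame of new_rack between 0.02 and 0.046 m) or (y of foot_bearing in the frame of old_rack between 0.018 and 0.048 m and y of bearing_mid in the frame of new_rack between -0.046 and -0.02 m) or (y of foot_bearing in the frame of old_rack between 0.084 and 0.114 m and y of bearing_mid in the frame of new_rack between -0.112 and -0.086 m)) and x of bearing_mid in the frame of new_rack between -0.013 and 0.013 m and z of bearing_mid in the frame of new_rack between 0.017 and 0.025 m and ((y of foot_flange in the frame of old_rack between -0.114 and -0.084 m and y of flange_mid in the frame of new_rack between 0.086 and 0.112 m) or (y of foot_flange in the frame of old_rack between -0.048 and -0.018 m and y of flange_mid in the frame of new_rack between 0.02 and 0.046 m) or (y of foot_flange in the frame of old_rack between 0.018 and 0.048 m and y of flange_mid in the frame of new_rack between -0.046 and -0.02 m) or (y of foot_flange in the frame of old_rack between 0.084 and 0.114 m and y of flange_mid in the frame of new_rack between -0.112 and -0.086 m)) and x of flange_mid in the frame of new_rack between -0.013 and 0.013 m and z of flange_mid in the frame of new_rack between 0.025 and 0.033 m and ((y of foot_sleeve in the frame of old_rack between -0.114 and -0.084 m and y of sleeve_mid in the frame of new_rack between 0.086 and 0.112 m) or (y of foot_sleeve in the frame of old_rack between -0.048 and -0.018 m and y of sleeve_mid in the frame of new_rack between 0.02 and 0.046 m) or (y of foot_sleeve in the frame of old_rack between 0.018 and 0.048 m and y of sleeve_mid in the frame of new_rack between -0.046 and -0.02 m) or (y of foot_sleeve in the frame of old_rack between 0.084 and 0.114 m and y of sleeve_mid in the frame of new_rack between -0.112 and -0.086 m)) and x of sleeve_mid in the frame of new_rack between -0.013 and 0.013 m and z of sleeve_mid in the frame of new_rack between 0.031 and 0.039 m); the robot touches nothing.
It also fails if it takes over 106 s, if anything falls off the work surface, if the arm or the gripper's body presses on something with over 40 N, if the wrist force passes 120 N, or if a joint passes its speed limit or range.

### The arm

A 7-joint arm with a two-finger parallel gripper is mounted at the origin on the work surface. World frame = base frame: x ahead of the robot, y to its left, z up, the work surface at z = 0. Lengths are in m, angles in degrees, forces in N, time in s.
With the tool pointing down it reaches from about 0.425 to 0.925 m from the base axis. Payload 6.8 kg.
Tool frame: the origin (TCP) lies midway between the tips of the shut fingers; the grasp point (between the pads) lies 19 mm behind it (bot.grasp_offset is the distance from the TCP to the grasp point, in m); z points along the fingers, y is the line along which they close (so a half turn about z gives the same grasp; the last joint's range is limited). The gripper opens to 88 mm and grips with 3 to 60 N. Pads are 20 mm wide; open, the fingers measure 115 mm over their backs; the gripper's body (75 mm by 178 mm) begins 61 mm behind the grasp point.
Start: joints at [66.114, 27.33, 1.283, 89.118, -0.659, 63.558, -4.761], TCP at [0.205, -0.643, 0.223] pointing down, gripper open.
Joint ranges: [-169.35, 169.35], [-19.33, 120.38], [-80.79, 83.38], [13.8, 139.57], [-78.32, 258.32], [9.67, 109.79], [-169.56, 169.56]. Speed limits (degrees/s): [136.94, 136.94, 180, 180, 180, 180, 180].

### API

Orientations are given as a 3x3 rotation matrix whose columns are the frame's x, y, z axes.
In Python, from rig import bot gives the robot as it stands.
- The arm moves only by the tool drive_tool, never from a script. Its argument "deltas" is a list of rows, each an object with "claw": the gripper's target within -1 to 1 (fully open at 1, half-way at 0, shut at -1); "translation": the shift along the world's x, y, z in units of 0.025 m (1.0 is 0.025 m), a list of three; "turn": the turn, a rotation vector about the world's x, y, z in units of 0.1 rad (1.0 is 0.1 rad), a list of three. A call has 1 to 10 rows; each row shifts and turns the commanded pose from where the row before left it; what a row does not reach is not made up. A row lasts 1/10 s, in which the tool goes at most 50 mm and 8.59 degrees, less where a joint would pass 70% of its speed; a pose out of reach is approached as far as the arm can. A call with a number of a shift or a turn outside -1 to 1 is refused whole. A call with a gripper value outside its range is refused whole. The fingers move at their own pace and stop on an object; "force" is the grip in N (left out, the last holds). Time passes only in rows, so rows that do not move let the fingers close. It gives the time, the measured TCP pose, the force, the opening and the grip force at its end, in the units of the state.
- bot.sense(): the state, without advancing time (a new reading comes with each control period).
- bot.capture(name): name is "scene" or "side" or "wrist"; returns a dict with "color" (384x512x3 uint8, blue, green, red), "intrinsics" (3x3 intrinsics, pixels), "extrinsics" (4x4, takes a point from world to camera coordinates). Camera axes: x right, y down, z forward; pixel columns grow to the right and rows downward; lengths in m; the calibration is good to about 2 mm. A picture is of the moment at which its call begins. There is no depth.
- bot.hand_in(): hands the job in; it is judged then, once.
The state is a dict: "t": time; "qpos": joint angles; "joint_vel": joint speeds; "joint_torque": joint torques, N m; "tcp_pos": TCP position; "orientation": TCP orientation; "contact_force": force on the tool from outside, world axes, zero at the start; "wrist_torque": the same for the moment, N m; "opening": finger opening in m; "finger_force": force on a finger pad.
Only numpy, scipy, OpenCV 4.12 (cv2) and the standard library are available. Lean on these libraries where they do the work, as an engineer would, in place of code of your own. Each camera call takes 0.05 s, during which the arm holds its last target. There are 200 camera calls.

## Working session

There is one attempt and no reset: what is moved stays moved. The work goes in short steps, Python scripts to look and compute and a tool call to move; the robot and the scene stay as the last step left them, time stands still between calls to the robot, and variables do not carry over. Pictures are saved under pics/ and viewed, at most 14 in all, crops included, and the job is handed in when it is done.

Besides the shell and the picture viewer there is one more tool, called after "Emit:" as a command line: name --argument value ..., lists and objects as JSON in quotes. drive_tool: Moves the arm, as the interface text tells. Its arguments: {"type":"object","properties":{"deltas":{"type":"array"},"force":{"type":"number"}},"required":["deltas"]}

```bash
mkdir -p pics; python3 - <<'E'
from rig import bot
import cv2,pickle
d={}
for n in("scene","side","wrist"):
    c=bot.capture(n);d[n]=c;cv2.imwrite(f"pics/{n}0.png",c["color"])
pickle.dump(d,open("cap0.pkl","wb"))
s=bot.sense();print(s["t"],s["tcp_pos"],s["orientation"],s["opening"],bot.grasp_offset)
E
```

```text
0.15 [ 0.20498362 -0.64266941  0.22193763] [[ 9.52704932e-01  3.03896428e-01 -5.23376829e-04]
 [ 3.03896851e-01 -9.52704158e-01  1.22073829e-03]
 [-1.27645275e-04 -1.32205596e-03 -9.99999118e-01]] 0.08776183116700759 0.0187
```

View pics/scene0.png

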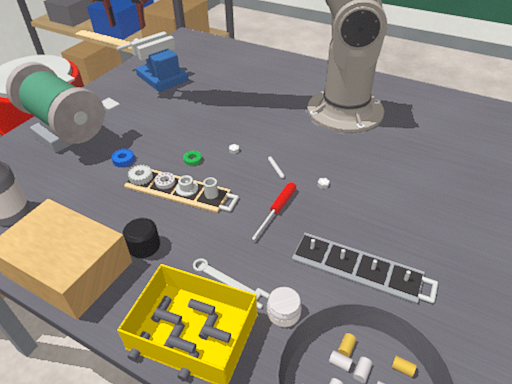

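View pics/side0.png

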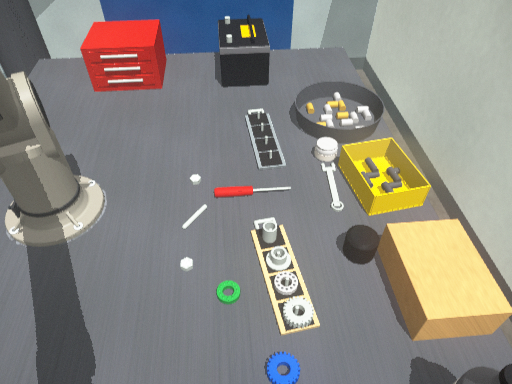

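The scene view is from opposite the robot. The old rack is at about (185,188), and from its handle the order is sleeve (210,188), flange (186,185), bearing (165,181), gear (140,175). The new rack is at about (362,265), with its handle at (428,290).

Look-alikes: a blue gear at (122,157) and a green ring at (193,157), both off the rack. The real parts are the steel gear and the light bearing on the plywood. I'll check this in close crops.

```bash
python3 - <<'E'
import cv2,pickle,numpy as np
d=pickle.load(open("cap0.pkl","rb"))
def crop(n,x,y,w,h,k,o):
    c=cv2.resize(d[n]["color"][y:y+h,x:x+w],None,fx=k,fy=k,interpolation=cv2.INTER_CUBIC)
    for i in range(0,w,20): cv2.putText(c,str(x+i),(i*k,8),0,.3,(0,0,255));cv2.line(c,(i*k,8),(i*k,14),(0,0,255))
    for j in range(20,h,20): cv2.putText(c,str(y+j),(0,j*k+3),0,.3,(0,0,255));cv2.line(c,(20,j*k),(26,j*k),(0,0,255))
    return c
a=crop("scene",110,145,133,70,6,0); b=crop("scene",290,230,155,70,5,0)
A=np.zeros((600,800,3),np.uint8)
A=np.vstack([cv2.resize(a,(798,420))]);cv2.imwrite("pics/c1.png",A)
cv2.imwrite("pics/c2.png",b)
L=crop("side",240,215,100,120,5,0);R=crop("side",235,100,60,75,5,0)
M=np.zeros((600,800,3),np.uint8);M[:,:500]=L;M[:375,500:800]=R;cv2.imwrite("pics/c3.png",M)
E
```

```text
(no output)
```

View pics/c1.png

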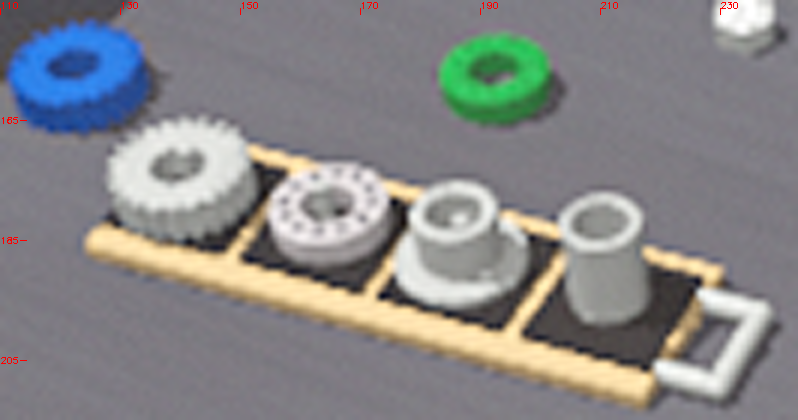

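View pics/c2.png

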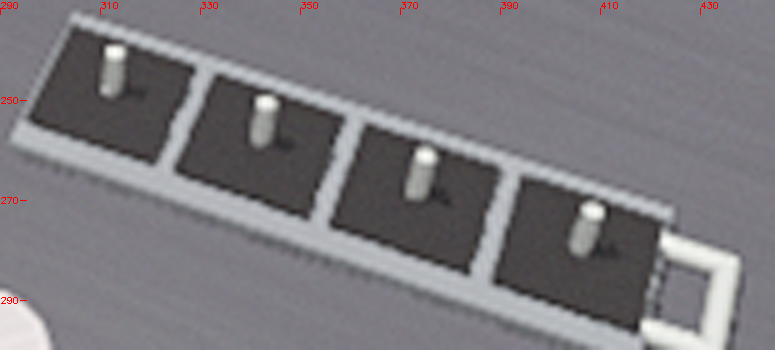

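View pics/c3.png

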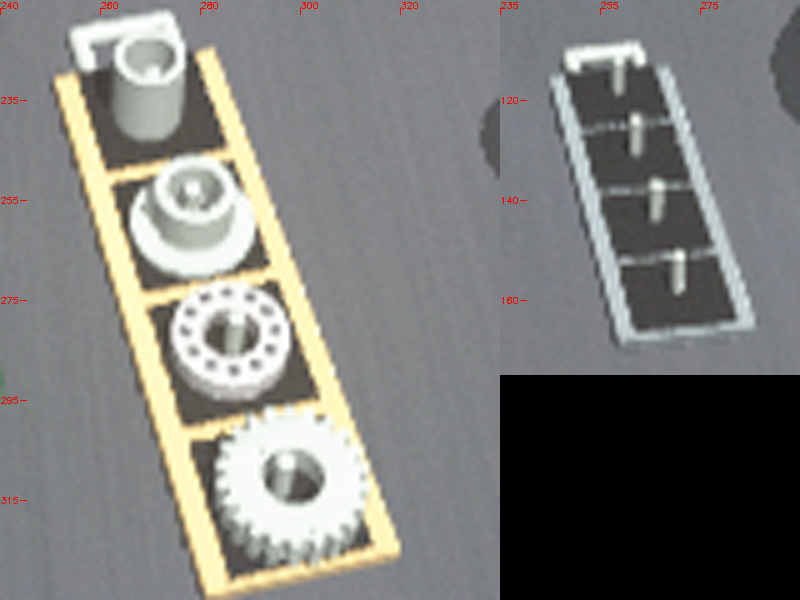

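The crops confirm it. The blue gear and green ring are loose on the table, and the four steel parts stand on the plywood, with the sleeve next to the handle. Pixel points read off the crops go into the fit below.

```bash
cat > h.py <<'E'
import numpy as np,cv2
def proj(c,P):
    P=np.atleast_2d(P);E=c["extrinsics"];q=(P@E[:3,:3].T+E[:3,3])@c["intrinsics"].T
    return q[:,:2]/q[:,2:]
def onz(c,uv,z):
    E=c["extrinsics"];R,t=E[:3,:3],E[:3,3];o=-R.T@t
    d=R.T@np.linalg.solve(c["intrinsics"],[uv[0],uv[1],1]);return o+d*(z-o[2])/d[2]
def tri(cs,uvs):
    A=np.zeros((3,3));b=np.zeros(3)
    for c,uv in zip(cs,uvs):
        o=onz(c,uv,0);d=onz(c,uv,.1)-o;d/=np.linalg.norm(d);M=np.eye(3)-np.outer(d,d);A+=M;b+=M@o
    return np.linalg.solve(A,b)
E
python3 - <<'E'
import pickle,numpy as np
from h import *
from scipy.optimize import least_squares
np.set_printoptions(precision=4,suppress=True)
d=pickle.load(open("cap0.pkl","rb"));S,D=d["scene"],d["side"]
f=lambda p,x,y,k:np.array([x+(p[0]+.5)/k-.5,y+(p[1]+.5)/k-.5])
sc=[f(p,110,145,6) for p in[(600,222),(454,211),(328,205),(178,166)]]
sd=[f(p,240,215,5) for p in[(149,60),(195,192),(231,335),(294,478)]]
for n,a,b,z in zip("SFBG",sc,sd,[.056,.044,.028,.032]):
    print(n,onz(S,a,z)[:2],onz(D,b,z)[:2],tri([S,D],[a,b]),z)
tS=[f(p,290,230,5) for p in[(593,209),(426,155),(267,102),(115,50)]];bS=[f(p,290,230,5) for p in[(580,253),(416,198),(260,145),(108,95)]]
tD=[f(p,235,100,5) for p in[(118,58),(137,118),(157,183),(179,254)]];bD=[f(p,235,100,5) for p in[(120,93),(136,155),(156,218),(177,291)]]
for i in range(4): print(tri([S,D],[tS[i],tD[i]]),onz(S,tS[i],.04)[:2],onz(D,tD[i],.04)[:2],onz(S,bS[i],.014)[:2],onz(D,bD[i],.014)[:2])
ys=np.array([.099,.033,-.033,-.099])
def w(p,z): return np.c_[p[0]-np.sin(p[2])*ys,p[1]+np.cos(p[2])*ys,np.full(4,z)]
for nm,cs in(("S",[(S,tS,.04),(S,bS,.014)]),("D",[(D,tD,.04),(D,bD,.014)]),("both",[(S,tS,.04),(S,bS,.014),(D,tD,.04),(D,bD,.014)])):
    r=least_squares(lambda p:np.concatenate([(proj(c,w(p,z))-np.array(u)).ravel() for c,u,z in cs]),[.5,.3,0],loss="soft_l1")
    print(nm,r.x,np.degrees(r.x[2]),r.cost);print(w(r.x,0)[:,:2])
E
```

```text
S [ 0.5259 -0.1469] [ 0.5252 -0.1513] [ 0.5249 -0.1488  0.0537] 0.056
F [ 0.5381 -0.2116] [ 0.5379 -0.2161] [ 0.5373 -0.2137  0.0418] 0.044
B [ 0.5466 -0.273 ] [ 0.5454 -0.2776] [ 0.5452 -0.2755  0.0254] 0.028
G [ 0.5604 -0.3416] [ 0.5598 -0.3451] [ 0.5596 -0.3437  0.0301] 0.032
[0.5464 0.3344 0.0396] [0.546  0.3347] [0.5468 0.3328] [0.5481 0.3359] [0.5483 0.3324]
[0.5518 0.2689 0.0394] [0.5517 0.2691] [0.5521 0.2674] [0.5535 0.2701] [0.5517 0.2655]
[0.5568 0.2031 0.0395] [0.5567 0.2033] [0.557  0.2018] [0.5585 0.2043] [0.5571 0.2023]
[0.5617 0.1367 0.0398] [0.561 0.137] [0.5621 0.1358] [0.5645 0.1374] [0.5616 0.1347]
S [0.555  0.2365 0.0796] 4.561085594581055 1.0470897237709278
[[0.5472 0.3352]
 [0.5524 0.2694]
 [0.5577 0.2036]
 [0.5629 0.1378]]
D [0.5546 0.2341 0.0731] 4.186924971974231 0.16959291589862935
[[0.5474 0.3329]
 [0.5522 0.2671]
 [0.557  0.2012]
 [0.5618 0.1354]]
both [0.5548 0.2362 0.0759] 4.350973683771495 2.019952433815188
[[0.5473 0.3349]
 [0.5523 0.2691]
 [0.5573 0.2033]
 [0.5623 0.1375]]
```

Both racks fit to about 2 mm, and the triangulated heights match the given sizes. The fingers will close across the rack: 10° at the old one, about 4.3° at the new one. Mirrored targets:

| Part | At (m) | Peg (m) |
|---|---|---|
| Gear | (.560, -.3435) | (.547, .334) |
| Bearing | (.5457, -.2754) | (.552, .268) |
| Flange | (.5377, -.2138) | (.557, .2025) |
| Sleeve | (.525, -.149) | (.562, .137) |

I'll take the gear first.

Emit:
drive_tool --deltas '[{"claw": 1, "translation": [0.95, 0.8, 0], "turn": [0, 0, 0.96]}, {"claw": 1, "translation": [0.95, 0.8, 0], "turn": [0, 0, 0.96]}, {"claw": 1, "translation": [0.95, 0.8, 0], "turn": [0, 0, 0.96]}, {"claw": 1, "translation": [0.95, 0.8, 0], "turn": [0, 0, 0.96]}, {"claw": 1, "translation": [0.95, 0.8, 0], "turn": [0, 0, 0.96]}, {"claw": 1, "translation": [0.95, 0.8, 0], "turn": [0, 0, 0.96]}, {"claw": 1, "translation": [0.95, 0.8, 0], "turn": [0, 0, 0.96]}, {"claw": 1, "translation": [0.95, 0.8, 0], "turn": [0, 0, 0.96]}, {"claw": 1, "translation": [0.95, 0.8, 0], "turn": [0, 0, 0.96]}, {"claw": 1, "translation": [0.95, 0.8, 0], "turn": [0, 0, 0.96]}]' --force 25

```text
t: 1.15
tcp_pos: [0.4433, -0.4421, 0.2224]
orientation: [[0.294, 0.956, -0.0], [0.956, -0.294, 0.0], [0.0, -0.0, -1.0]]
contact_force: [-0.4, 0.3, 0.3]
opening: 0.0879
finger_force: 0.0
```

Emit:
drive_tool --deltas '[{"claw": 1, "translation": [0.95, 0.8, -0.5], "turn": [0, 0, 0.96]}, {"claw": 1, "translation": [0.95, 0.8, -0.5], "turn": [0, 0, 0.96]}, {"claw": 1, "translation": [0.95, 0.8, -0.5], "turn": [0, 0, 0.96]}, {"claw": 1, "translation": [0.9, 0.78, -0.5], "turn": [0, 0, 0.96]}, {"claw": 1, "translation": [0.9, 0.77, -0.5], "turn": [0, 0, 0.94]}, {"claw": 1, "translation": [0, 0, 0], "turn": [0, 0, 0]}, {"claw": 1, "translation": [0, 0, 0], "turn": [0, 0, 0]}]'

```text
t: 1.85
tcp_pos: [0.5588, -0.3438, 0.1595]
orientation: [[-0.175, 0.984, -0.001], [0.984, 0.175, 0.001], [0.001, -0.001, -1.0]]
contact_force: [-0.1, -0.5, 0.1]
opening: 0.0881
finger_force: 0.0
```

```bash
python3 - <<'E'
from rig import bot
import cv2,numpy as np
from h import *
c=bot.capture("wrist");cv2.imwrite("pics/w1.png",c["color"])
P=np.array([[.560,-.3435,.032],[.5457,-.2754,.028],[.5377,-.2138,.044]]);print(proj(c,P).round(1))
E
```

```text
[[248.3 181.2]
 [246.1 113.2]
 [249.2  41.4]]
```

View pics/w1.png

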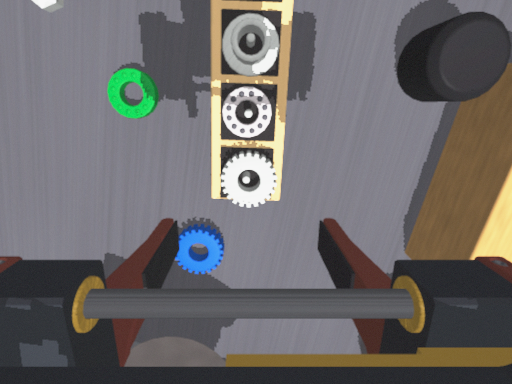

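The wrist view confirms it: gear bore at (249,180), predicted (248,181). The blue gear at (198,250) is clear of the finger path. Next: descend, grip, lift.

Emit:
drive_tool --deltas '[{"claw": 1, "translation": [0.04, 0, -0.9], "turn": [0, 0, 0]}, {"claw": 1, "translation": [0, 0, -0.9], "turn": [0, 0, 0]}, {"claw": 1, "translation": [0, 0, -0.9], "turn": [0, 0, 0]}, {"claw": 1, "translation": [0, 0, -0.9], "turn": [0, 0, 0]}, {"claw": 1, "translation": [0, 0, -0.9], "turn": [0, 0, 0]}, {"claw": 1, "translation": [0, 0, -0.7], "turn": [0, 0, 0]}, {"claw": 1, "translation": [0, 0, -0.43], "turn": [0, 0, 0]}, {"claw": 1, "translation": [0, 0, 0], "turn": [0, 0, 0]}, {"claw": 1, "translation": [0, 0, 0], "turn": [0, 0, 0]}]'

```text
t: 2.8
tcp_pos: [0.5603, -0.3448, 0.0201]
orientation: [[-0.175, 0.985, 0.001], [0.985, 0.175, -0.001], [-0.001, 0.001, -1.0]]
contact_force: [-0.3, 0.4, 0.6]
opening: 0.0877
finger_force: 0.0
```

Emit:
drive_tool --deltas '[{"claw": -1, "translation": [0, 0, 0], "turn": [0, 0, 0]}, {"claw": -1, "translation": [0, 0, 0], "turn": [0, 0, 0]}, {"claw": -1, "translation": [0, 0, 0], "turn": [0, 0, 0]}, {"claw": -1, "translation": [0, 0, 0], "turn": [0, 0, 0]}, {"claw": -1, "translation": [0, 0, 0], "turn": [0, 0, 0]}, {"claw": -1, "translation": [0, 0, 0], "turn": [0, 0, 0]}, {"claw": -1, "translation": [0, 0, 0], "turn": [0, 0, 0]}, {"claw": -1, "translation": [0, 0, 0], "turn": [0, 0, 0]}]' --force 25

```text
t: 3.6
tcp_pos: [0.5599, -0.3444, 0.0196]
orientation: [[-0.175, 0.985, -0.0], [0.985, 0.175, -0.0], [-0.0, -0.0, -1.0]]
contact_force: [-1.6, -0.5, 2.7]
opening: 0.0528
finger_force: 25.0
```

Emit:
drive_tool --deltas '[{"claw": -1, "translation": [0, 0, 0.4], "turn": [0, 0, 0]}, {"claw": -1, "translation": [0, 0, 0.6], "turn": [0, 0, 0]}, {"claw": -1, "translation": [0, 0, 0.8], "turn": [0, 0, 0]}, {"claw": -1, "translation": [0, 0, 0.8], "turn": [0, 0, 0]}, {"claw": -1, "translation": [0, 0, 0.8], "turn": [0, 0, 0]}, {"claw": -1, "translation": [0, 0.4, 0.4], "turn": [0, 0, 0]}, {"claw": -1, "translation": [0, 0.8, 0], "turn": [0, 0, -0.2]}, {"claw": -1, "translation": [0, 1, 0], "turn": [0, 0, -0.2]}, {"claw": -1, "translation": [0, 1, 0], "turn": [0, 0, -0.2]}, {"claw": -1, "translation": [0, 1, 0], "turn": [0, 0, -0.2]}]'

```text
t: 4.6
tcp_pos: [0.5596, -0.2374, 0.1147]
orientation: [[-0.095, 0.995, 0.0], [0.995, 0.095, 0.0], [0.0, 0.0, -1.0]]
contact_force: [-0.4, 0.2, -0.6]
opening: 0.0531
finger_force: 25.0
```

Emit:
drive_tool --deltas '[{"claw": -1, "translation": [-0.05, 1, 0], "turn": [0, 0, -0.2]}, {"claw": -1, "translation": [-0.05, 1, 0], "turn": [0, 0, 0]}, {"claw": -1, "translation": [-0.05, 1, 0], "turn": [0, 0, 0]}, {"claw": -1, "translation": [-0.05, 1, 0], "turn": [0, 0, 0]}, {"claw": -1, "translation": [-0.05, 1, 0], "turn": [0, 0, 0]}, {"claw": -1, "translation": [-0.05, 1, 0], "turn": [0, 0, 0]}, {"claw": -1, "translation": [-0.05, 1, 0], "turn": [0, 0, 0]}, {"claw": -1, "translation": [-0.05, 1, 0], "turn": [0, 0, 0]}, {"claw": -1, "translation": [-0.05, 1, 0], "turn": [0, 0, 0]}, {"claw": -1, "translation": [-0.05, 1, 0], "turn": [0, 0, 0]}]'

```text
t: 5.6
tcp_pos: [0.5467, 0.0125, 0.1147]
orientation: [[-0.077, 0.997, 0.0], [0.997, 0.077, 0.0], [0.0, 0.0, -1.0]]
contact_force: [-0.0, -0.5, -1.7]
opening: 0.0526
finger_force: 25.0
```

Emit:
drive_tool --deltas '[{"claw": -1, "translation": [0, 1, 0], "turn": [0, 0, 0]}, {"claw": -1, "translation": [0, 1, 0], "turn": [0, 0, 0]}, {"claw": -1, "translation": [0, 1, 0], "turn": [0, 0, 0]}, {"claw": -1, "translation": [0, 1, 0], "turn": [0, 0, 0]}, {"claw": -1, "translation": [0, 1, 0], "turn": [0, 0, 0]}, {"claw": -1, "translation": [0, 1, 0], "turn": [0, 0, 0]}, {"claw": -1, "translation": [0, 1, 0], "turn": [0, 0, 0]}, {"claw": -1, "translation": [0, 1, 0], "turn": [0, 0, 0]}, {"claw": -1, "translation": [0, 0, 0], "turn": [0, 0, 0]}, {"claw": -1, "translation": [0, 0, 0], "turn": [0, 0, 0]}]'

```text
t: 6.6
tcp_pos: [0.5466, 0.2115, 0.1145]
orientation: [[-0.078, 0.997, -0.0], [0.997, 0.078, -0.0], [-0.0, -0.0, -1.0]]
contact_force: [0.2, -0.2, -2.6]
opening: 0.0528
finger_force: 25.0
```

Emit:
drive_tool --deltas '[{"claw": -1, "translation": [0, 1, 0], "turn": [0, 0, 0]}, {"claw": -1, "translation": [0, 1, 0], "turn": [0, 0, 0]}, {"claw": -1, "translation": [0, 1, 0], "turn": [0, 0, 0]}, {"claw": -1, "translation": [0.02, 1, 0], "turn": [0, 0, 0]}, {"claw": -1, "translation": [0.02, 0.9, 0], "turn": [0, 0, 0]}, {"claw": -1, "translation": [0, 0, 0], "turn": [0, 0, 0]}, {"claw": -1, "translation": [0, 0, 0], "turn": [0, 0, 0]}]'

```text
t: 7.3
tcp_pos: [0.5483, 0.3319, 0.1141]
orientation: [[-0.075, 0.997, -0.0], [0.997, 0.075, -0.001], [-0.001, -0.0, -1.0]]
contact_force: [-0.1, -1.3, -2.4]
opening: 0.053
finger_force: 25.0
```

```bash
python3 - <<'E'
from rig import bot
import cv2,numpy as np
from h import *
o=[]
P=np.array([[.5473,.334,.04],[.5523,.268,.04],[.5573,.2025,.04],[.5622,.1367,.04]])
for n in("wrist","scene"):
    c=bot.capture(n);print(proj(c,P).round(1))
    g=proj(c,[[*bot.sense()["tcp_pos"][:2],.1285]]);print(n,"gear top",g.round(1))
    o.append(c["color"] if n=="wrist" else c["color"])
a=o[0][:,120:400]; b=cv2.resize(o[1][200:300,330:450],None,fx=3.84,fy=3.84,interpolation=cv2.INTER_CUBIC)
cv2.imwrite("pics/p1.png",np.hstack([a,b[:384]]));print(bot.sense()["tcp_pos"])
E
```

```text
[[245.9 195. ]
 [246.1 261.6]
 [246.3 318.9]
 [246.3 369.3]]
wrist gear top [[246.7 247.3]]
[[407.7 271.7]
 [374.2 260.6]
 [342.5 250. ]
 [312.2 239.9]]
scene gear top [[416.5 242.6]]
[0.54883401 0.33089053 0.11412958]
```

View pics/p1.png

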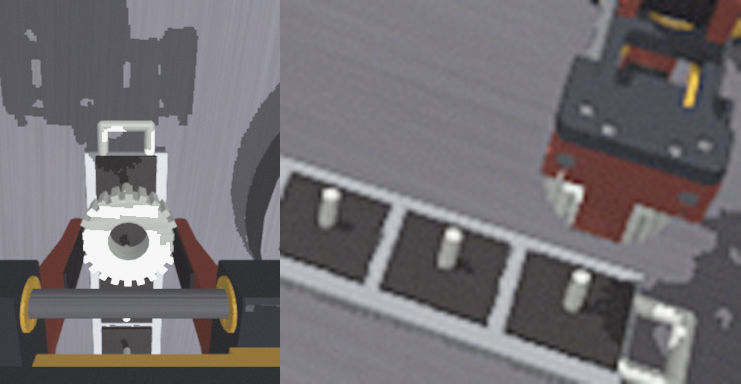

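The gear is level and centred over its peg within about 2 mm: bore at wrist (248,241), in line with the peg. I'll lower it and release.

Emit:
drive_tool --deltas '[{"claw": -1, "translation": [0, 0.03, -0.7], "turn": [0, 0, 0]}, {"claw": -1, "translation": [0, 0, -0.7], "turn": [0, 0, 0]}, {"claw": -1, "translation": [0, 0, -0.7], "turn": [0, 0, 0]}, {"claw": -1, "translation": [0, 0, -0.7], "turn": [0, 0, 0]}, {"claw": -1, "translation": [0, 0, -0.5], "turn": [0, 0, 0]}, {"claw": -1, "translation": [0, 0, -0.35], "turn": [0, 0, 0]}, {"claw": -1, "translation": [0, 0, 0], "turn": [0, 0, 0]}, {"claw": -1, "translation": [0, 0, 0], "turn": [0, 0, 0]}]'

```text
t: 8.2
tcp_pos: [0.5486, 0.3342, 0.0234]
orientation: [[-0.076, 0.997, 0.0], [0.997, 0.076, 0.0], [0.0, 0.0, -1.0]]
contact_force: [0.3, 0.3, -0.8]
opening: 0.0528
finger_force: 25.0
```

Emit:
drive_tool --deltas '[{"claw": -1, "translation": [0, 0, -0.06], "turn": [0, 0, 0]}, {"claw": -1, "translation": [0, 0, -0.06], "turn": [0, 0, 0]}, {"claw": -1, "translation": [0, 0, 0], "turn": [0, 0, 0]}, {"claw": 1, "translation": [0, 0, 0], "turn": [0, 0, 0]}, {"claw": 1, "translation": [0, 0, 0], "turn": [0, 0, 0]}, {"claw": 1, "translation": [0, 0, 0], "turn": [0, 0, 0]}, {"claw": 1, "translation": [0, 0, 0], "turn": [0, 0, 0]}, {"claw": 1, "translation": [0, 0, 0], "turn": [0, 0, 0]}, {"claw": 1, "translation": [0, 0, 0], "turn": [0, 0, 0]}, {"claw": 1, "translation": [0, 0, 0], "turn": [0, 0, 0]}]'

```text
t: 9.2
tcp_pos: [0.5484, 0.3339, 0.0202]
orientation: [[-0.076, 0.997, 0.0], [0.997, 0.076, 0.0], [0.0, 0.0, -1.0]]
contact_force: [-0.1, 0.3, -0.5]
opening: 0.0877
finger_force: 0.0
```

Emit:
drive_tool --deltas '[{"claw": 1, "translation": [0, 0, 0.4], "turn": [0, 0, 0]}, {"claw": 1, "translation": [0, 0, 0.8], "turn": [0, 0, 0]}, {"claw": 1, "translation": [0, 0, 0.9], "turn": [0, 0, 0]}, {"claw": 1, "translation": [0, 0, 0.9], "turn": [0, 0, 0]}, {"claw": 1, "translation": [0, 0, 0.9], "turn": [0, 0, 0]}, {"claw": 1, "translation": [0, -0.5, 0.4], "turn": [0, 0, 0]}, {"claw": 1, "translation": [0, -1, 0], "turn": [0, 0, 0.2]}, {"claw": 1, "translation": [0, -1, 0], "turn": [0, 0, 0.2]}, {"claw": 1, "translation": [0, -1, 0], "turn": [0, 0, 0.2]}, {"claw": 1, "translation": [0, -1, 0], "turn": [0, 0, 0.2]}]'

```text
t: 10.2
tcp_pos: [0.5481, 0.2191, 0.1275]
orientation: [[-0.156, 0.988, -0.0], [0.988, 0.156, -0.001], [-0.001, -0.001, -1.0]]
contact_force: [0.8, -0.5, 0.7]
opening: 0.088
finger_force: 0.0
```

```bash
python3 - <<'E'
from rig import bot
import cv2,numpy as np
a=[bot.capture(n)["color"] for n in("scene","side")]
b=cv2.resize(a[0][220:320,290:450],None,fx=4,fy=4,interpolation=cv2.INTER_CUBIC)
cv2.imwrite("pics/g1.png",b);s=bot.sense();print(s["tcp_pos"],s["orientation"][:2,1])
E
```

```text
[0.54873212 0.21543754 0.1270929 ] [0.98869403 0.14993971]
```

View pics/g1.png

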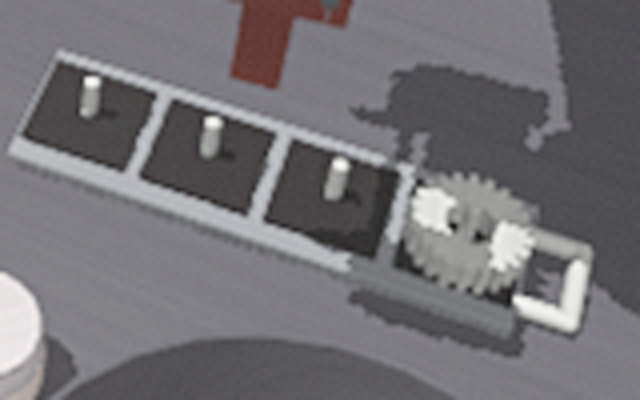

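The gear sits flat on its pad at (407,278) in the scene image. Next is the bearing: dy about -19.6 units, dx -0.12.

Emit:
drive_tool --deltas '[{"claw": 1, "translation": [-0.01, -1, 0], "turn": [0, 0, 0.25]}, {"claw": 1, "translation": [-0.01, -1, 0], "turn": [0, 0, 0]}, {"claw": 1, "translation": [-0.01, -1, 0], "turn": [0, 0, 0]}, {"claw": 1, "translation": [-0.01, -1, 0], "turn": [0, 0, 0]}, {"claw": 1, "translation": [-0.01, -1, 0], "turn": [0, 0, 0]}, {"claw": 1, "translation": [-0.01, -1, 0], "turn": [0, 0, 0]}, {"claw": 1, "translation": [-0.01, -1, 0], "turn": [0, 0, 0]}, {"claw": 1, "translation": [-0.01, -1, 0], "turn": [0, 0, 0]}, {"claw": 1, "translation": [-0.01, -1, 0], "turn": [0, 0, 0]}, {"claw": 1, "translation": [-0.01, -1, 0], "turn": [0, 0, 0]}]'

```text
t: 11.3
tcp_pos: [0.5456, -0.0294, 0.1277]
orientation: [[-0.18, 0.984, -0.0], [0.984, 0.18, 0.0], [0.0, -0.0, -1.0]]
contact_force: [0.9, 0.1, -0.0]
opening: 0.0876
finger_force: 0.0
```

Emit:
drive_tool --deltas '[{"claw": 1, "translation": [0, -1, 0], "turn": [0, 0, 0]}, {"claw": 1, "translation": [0, -1, 0], "turn": [0, 0, 0]}, {"claw": 1, "translation": [0, -1, 0], "turn": [0, 0, 0]}, {"claw": 1, "translation": [0, -1, 0], "turn": [0, 0, 0]}, {"claw": 1, "translation": [0, -1, 0], "turn": [0, 0, 0]}, {"claw": 1, "translation": [0, -1, 0], "turn": [0, 0, 0]}, {"claw": 1, "translation": [0, -1, 0], "turn": [0, 0, 0]}, {"claw": 1, "translation": [0, -1, 0], "turn": [0, 0, 0]}, {"claw": 1, "translation": [0, -1, 0], "turn": [0, 0, 0]}, {"claw": 1, "translation": [0, -0.64, 0], "turn": [0, 0, 0]}]'

```text
t: 12.3
tcp_pos: [0.5454, -0.2716, 0.1275]
orientation: [[-0.178, 0.984, -0.0], [0.984, 0.178, -0.0], [-0.0, -0.0, -1.0]]
contact_force: [0.2, -0.4, -0.1]
opening: 0.0878
finger_force: 0.0
```

Emit:
drive_tool --deltas '[{"claw": 1, "translation": [0, 0, -0.8], "turn": [0, 0, 0]}, {"claw": 1, "translation": [0, 0, -0.8], "turn": [0, 0, 0]}, {"claw": 1, "translation": [0, 0, -0.6], "turn": [0, 0, 0]}, {"claw": 1, "translation": [0, 0, 0], "turn": [0, 0, 0]}]'

```text
t: 12.7
tcp_pos: [0.5444, -0.2685, 0.0705]
orientation: [[-0.181, 0.984, -0.004], [0.984, 0.181, 0.002], [0.003, -0.003, -1.0]]
contact_force: [-0.1, 0.3, -0.3]
opening: 0.0878
finger_force: 0.0
```

Emit:
drive_tool --deltas '[{"claw": 1, "translation": [0.04, -0.25, 0], "turn": [0, 0, 0]}, {"claw": 1, "translation": [0, 0, 0], "turn": [0, 0, 0]}, {"claw": 1, "translation": [0, 0, 0], "turn": [0, 0, 0]}]'

```text
t: 13.0
tcp_pos: [0.5476, -0.2764, 0.0736]
orientation: [[-0.179, 0.984, 0.002], [0.984, 0.179, -0.001], [-0.001, 0.001, -1.0]]
contact_force: [-0.1, 0.8, 0.1]
opening: 0.0878
finger_force: 0.0
```

Emit:
drive_tool --deltas '[{"claw": 1, "translation": [-0.04, 0, -0.6], "turn": [0, 0, 0]}, {"claw": 1, "translation": [0, 0, -0.6], "turn": [0, 0, 0]}, {"claw": 1, "translation": [0, 0, -0.5], "turn": [0, 0, 0]}, {"claw": 1, "translation": [0, 0, -0.3], "turn": [0, 0, 0]}, {"claw": 1, "translation": [0, 0, -0.15], "turn": [0, 0, 0]}, {"claw": 1, "translation": [0, 0, 0], "turn": [0, 0, 0]}, {"claw": 1, "translation": [0, 0, 0], "turn": [0, 0, 0]}]'

```text
t: 13.7
tcp_pos: [0.5462, -0.2759, 0.0191]
orientation: [[-0.18, 0.984, 0.0], [0.984, 0.18, -0.0], [-0.0, 0.0, -1.0]]
contact_force: [0.9, -0.8, -0.3]
opening: 0.0878
finger_force: 0.0
```

Emit:
drive_tool --deltas '[{"claw": -1, "translation": [0, 0, -0.06], "turn": [0, 0, 0]}, {"claw": -1, "translation": [0, 0, 0], "turn": [0, 0, 0]}, {"claw": -1, "translation": [0, 0, 0], "turn": [0, 0, 0]}, {"claw": -1, "translation": [0, 0, 0], "turn": [0, 0, 0]}, {"claw": -1, "translation": [0, 0, 0], "turn": [0, 0, 0]}, {"claw": -1, "translation": [0, 0, 0], "turn": [0, 0, 0]}, {"claw": -1, "translation": [0, 0, 0], "turn": [0, 0, 0]}, {"claw": -1, "translation": [0, 0, 0], "turn": [0, 0, 0]}]'

```text
t: 14.5
tcp_pos: [0.5459, -0.2759, 0.0175]
orientation: [[-0.18, 0.984, -0.0], [0.984, 0.18, -0.0], [-0.0, -0.0, -1.0]]
contact_force: [-1.1, 0.7, 2.1]
opening: 0.0499
finger_force: 25.0
```

Emit:
drive_tool --deltas '[{"claw": -1, "translation": [0, 0, 0.4], "turn": [0, 0, 0]}, {"claw": -1, "translation": [0, 0, 0.6], "turn": [0, 0, 0]}, {"claw": -1, "translation": [0, 0, 0.8], "turn": [0, 0, 0]}, {"claw": -1, "translation": [0, 0, 0.8], "turn": [0, 0, 0]}, {"claw": -1, "translation": [0, 0, 0.8], "turn": [0, 0, 0]}, {"claw": -1, "translation": [0, 0.4, 0.4], "turn": [0, 0, 0]}, {"claw": -1, "translation": [0, 0.8, 0], "turn": [0, 0, -0.2]}, {"claw": -1, "translation": [0, 1, 0], "turn": [0, 0, -0.2]}, {"claw": -1, "translation": [0, 1, 0], "turn": [0, 0, -0.2]}, {"claw": -1, "translation": [0, 1, 0], "turn": [0, 0, -0.2]}]'

```text
t: 15.5
tcp_pos: [0.5457, -0.1689, 0.1128]
orientation: [[-0.1, 0.995, 0.0], [0.995, 0.1, 0.0], [0.0, 0.0, -1.0]]
contact_force: [0.1, -0.2, -0.8]
opening: 0.0496
finger_force: 25.0
```

Emit:
drive_tool --deltas '[{"claw": -1, "translation": [0.02, 1, 0], "turn": [0, 0, -0.2]}, {"claw": -1, "translation": [0.02, 1, 0], "turn": [0, 0, 0]}, {"claw": -1, "translation": [0.02, 1, 0], "turn": [0, 0, 0]}, {"claw": -1, "translation": [0.02, 1, 0], "turn": [0, 0, 0]}, {"claw": -1, "translation": [0.02, 1, 0], "turn": [0, 0, 0]}, {"claw": -1, "translation": [0.02, 1, 0], "turn": [0, 0, 0]}, {"claw": -1, "translation": [0.02, 1, 0], "turn": [0, 0, 0]}, {"claw": -1, "translation": [0.02, 1, 0], "turn": [0, 0, 0]}, {"claw": -1, "translation": [0.02, 1, 0], "turn": [0, 0, 0]}, {"claw": -1, "translation": [0.02, 1, 0], "turn": [0, 0, 0]}]'

```text
t: 16.5
tcp_pos: [0.5503, 0.081, 0.1128]
orientation: [[-0.082, 0.997, 0.0], [0.997, 0.082, 0.0], [0.0, 0.0, -1.0]]
contact_force: [0.1, -0.3, -1.5]
opening: 0.0499
finger_force: 25.0
```

Emit:
drive_tool --deltas '[{"claw": -1, "translation": [0, 1, 0], "turn": [0, 0, 0]}, {"claw": -1, "translation": [0, 1, 0], "turn": [0, 0, 0]}, {"claw": -1, "translation": [0, 1, 0], "turn": [0, 0, 0]}, {"claw": -1, "translation": [0, 1, 0], "turn": [0, 0, 0]}, {"claw": -1, "translation": [0, 1, 0], "turn": [0, 0, 0]}, {"claw": -1, "translation": [0, 1, 0], "turn": [0, 0, 0]}, {"claw": -1, "translation": [0, 1, 0], "turn": [0, 0, 0]}, {"claw": -1, "translation": [0, 0.6, 0], "turn": [0, 0, 0]}, {"claw": -1, "translation": [0, 0, 0], "turn": [0, 0, 0]}, {"claw": -1, "translation": [0, 0, 0], "turn": [0, 0, 0]}]'

```text
t: 17.5
tcp_pos: [0.5507, 0.2683, 0.1123]
orientation: [[-0.081, 0.997, -0.0], [0.997, 0.081, -0.001], [-0.001, -0.0, -1.0]]
contact_force: [-0.3, -0.4, -1.1]
opening: 0.0497
finger_force: 25.0
```

Opening is 49.7 mm, which matches the 50 mm bearing. It is over its peg, so I'll lower and release.

Emit:
drive_tool --deltas '[{"claw": -1, "translation": [0.06, 0, -0.7], "turn": [0, 0, 0]}, {"claw": -1, "translation": [0, 0, -0.7], "turn": [0, 0, 0]}, {"claw": -1, "translation": [0, 0, -0.7], "turn": [0, 0, 0]}, {"claw": -1, "translation": [0, 0, -0.7], "turn": [0, 0, 0]}, {"claw": -1, "translation": [0, 0, -0.5], "turn": [0, 0, 0]}, {"claw": -1, "translation": [0, 0, -0.35], "turn": [0, 0, 0]}, {"claw": -1, "translation": [0, 0, -0.06], "turn": [0, 0, 0]}, {"claw": -1, "translation": [0, 0, 0], "turn": [0, 0, 0]}, {"claw": -1, "translation": [0, 0, 0], "turn": [0, 0, 0]}]'

```text
t: 18.4
tcp_pos: [0.5529, 0.2694, 0.0203]
orientation: [[-0.081, 0.997, 0.001], [0.997, 0.081, 0.001], [0.001, 0.001, -1.0]]
contact_force: [0.6, 0.4, -1.0]
opening: 0.0494
finger_force: 25.0
```

Emit:
drive_tool --deltas '[{"claw": -1, "translation": [0, 0, -0.08], "turn": [0, 0, 0]}, {"claw": -1, "translation": [0, 0, 0], "turn": [0, 0, 0]}, {"claw": -1, "translation": [0, 0, 0], "turn": [0, 0, 0]}, {"claw": 1, "translation": [0, 0, 0], "turn": [0, 0, 0]}, {"claw": 1, "translation": [0, 0, 0], "turn": [0, 0, 0]}, {"claw": 1, "translation": [0, 0, 0], "turn": [0, 0, 0]}, {"claw": 1, "translation": [0, 0, 0], "turn": [0, 0, 0]}, {"claw": 1, "translation": [0, 0, 0], "turn": [0, 0, 0]}, {"claw": 1, "translation": [0, 0, 0], "turn": [0, 0, 0]}, {"claw": 1, "translation": [0, 0, 0], "turn": [0, 0, 0]}]'

```text
t: 19.4
tcp_pos: [0.5524, 0.2692, 0.0176]
orientation: [[-0.081, 0.997, -0.0], [0.997, 0.081, 0.0], [0.0, -0.0, -1.0]]
contact_force: [-0.8, -0.3, 0.3]
opening: 0.0877
finger_force: 0.0
```

Emit:
drive_tool --deltas '[{"claw": 1, "translation": [0, 0, 0.4], "turn": [0, 0, 0]}, {"claw": 1, "translation": [0, 0, 0.8], "turn": [0, 0, 0]}, {"claw": 1, "translation": [0, 0, 0.9], "turn": [0, 0, 0]}, {"claw": 1, "translation": [0, 0, 0.9], "turn": [0, 0, 0]}, {"claw": 1, "translation": [0, 0, 0.9], "turn": [0, 0, 0]}, {"claw": 1, "translation": [0, -0.5, 0.4], "turn": [0, 0, 0]}, {"claw": 1, "translation": [0, -1, 0], "turn": [0, 0, 0.2]}, {"claw": 1, "translation": [0, -1, 0], "turn": [0, 0, 0.2]}, {"claw": 1, "translation": [0, -1, 0], "turn": [0, 0, 0.2]}, {"claw": 1, "translation": [0, -1, 0], "turn": [0, 0, 0.2]}]'

```text
t: 20.4
tcp_pos: [0.552, 0.1544, 0.125]
orientation: [[-0.161, 0.987, -0.001], [0.987, 0.161, -0.001], [-0.001, -0.001, -1.0]]
contact_force: [-0.2, -0.4, -0.4]
opening: 0.0878
finger_force: 0.0
```

Emit:
drive_tool --deltas '[{"claw": 1, "translation": [-0.06, -1, 0], "turn": [0, 0, 0.2]}, {"claw": 1, "translation": [-0.06, -1, 0], "turn": [0, 0, 0]}, {"claw": 1, "translation": [-0.06, -1, 0], "turn": [0, 0, 0]}, {"claw": 1, "translation": [-0.06, -1, 0], "turn": [0, 0, 0]}, {"claw": 1, "translation": [-0.06, -1, 0], "turn": [0, 0, 0]}, {"claw": 1, "translation": [-0.06, -1, 0], "turn": [0, 0, 0]}, {"claw": 1, "translation": [-0.06, -1, 0], "turn": [0, 0, 0]}, {"claw": 1, "translation": [-0.06, -1, 0], "turn": [0, 0, 0]}, {"claw": 1, "translation": [-0.06, -1, 0], "turn": [0, 0, 0]}, {"claw": 1, "translation": [-0.06, -1, 0], "turn": [0, 0, 0]}]'

```text
t: 21.4
tcp_pos: [0.5364, -0.0954, 0.1251]
orientation: [[-0.179, 0.984, -0.001], [0.984, 0.179, -0.0], [-0.0, -0.001, -1.0]]
contact_force: [-0.1, 0.1, 0.8]
opening: 0.0878
finger_force: 0.0
```

Emit:
drive_tool --deltas '[{"claw": 1, "translation": [0, -1, 0], "turn": [0, 0, 0]}, {"claw": 1, "translation": [0, -1, 0], "turn": [0, 0, 0]}, {"claw": 1, "translation": [0, -1, 0], "turn": [0, 0, 0]}, {"claw": 1, "translation": [0, -0.8, 0], "turn": [0, 0, 0]}, {"claw": 1, "translation": [0, -0.6, 0], "turn": [0, 0, 0]}, {"claw": 1, "translation": [0, -0.4, 0], "turn": [0, 0, 0]}, {"claw": 1, "translation": [0, 0, 0], "turn": [0, 0, 0]}, {"claw": 1, "translation": [0, 0, 0], "turn": [0, 0, 0]}]'

```text
t: 22.2
tcp_pos: [0.5374, -0.2125, 0.1251]
orientation: [[-0.181, 0.984, -0.0], [0.984, 0.181, 0.001], [0.001, -0.0, -1.0]]
contact_force: [0.1, 0.1, -0.2]
opening: 0.088
finger_force: 0.0
```

Emit:
drive_tool --deltas '[{"claw": 1, "translation": [0, -0.05, -0.8], "turn": [0, 0, 0]}, {"claw": 1, "translation": [0, 0, -0.9], "turn": [0, 0, 0]}, {"claw": 1, "translation": [0, 0, -0.8], "turn": [0, 0, 0]}, {"claw": 1, "translation": [0, 0, -0.7], "turn": [0, 0, 0]}, {"claw": 1, "translation": [0, 0, -0.5], "turn": [0, 0, 0]}, {"claw": 1, "translation": [0, 0, -0.3], "turn": [0, 0, 0]}, {"claw": 1, "translation": [0, 0, 0], "turn": [0, 0, 0]}, {"claw": 1, "translation": [0, 0, 0], "turn": [0, 0, 0]}]'

```text
t: 23.0
tcp_pos: [0.5379, -0.2144, 0.0257]
orientation: [[-0.18, 0.984, 0.001], [0.984, 0.18, -0.0], [-0.0, 0.001, -1.0]]
contact_force: [0.1, -0.5, 0.2]
opening: 0.0877
finger_force: 0.0
```

```bash
python3 - <<'E'
from rig import bot
import cv2,numpy as np
from h import *
c=bot.capture("scene");b=cv2.resize(c["color"][220:320,290:450],None,fx=5,fy=5,interpolation=cv2.INTER_CUBIC)
cv2.imwrite("pics/g2.png",b);s=bot.sense();print(s["tcp_pos"]);q=proj(c,[[.5473,.334,.032],[.5523,.268,.028]]);print(q,(q-[290,220])*5)
E
```

```text
[ 0.53801816 -0.21461561  0.0259057 ]
[[406.74828097 274.1701418 ]
 [373.15332203 264.22297791]] [[583.74140484 270.85070899]
 [415.76661014 221.11488957]]
```

View pics/g2.png

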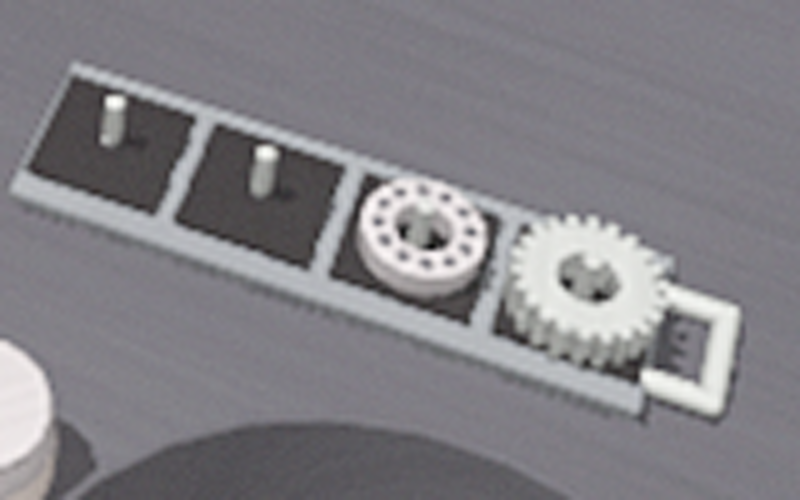

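Both parts lie flat with their pegs through the bores: bearing (374,266), gear (407,275). Now grip the flange neck.

Emit:
drive_tool --deltas '[{"claw": -1, "translation": [0, 0, -0.04], "turn": [0, 0, 0]}, {"claw": -1, "translation": [0, 0, 0], "turn": [0, 0, 0]}, {"claw": -1, "translation": [0, 0, 0], "turn": [0, 0, 0]}, {"claw": -1, "translation": [0, 0, 0], "turn": [0, 0, 0]}, {"claw": -1, "translation": [0, 0, 0], "turn": [0, 0, 0]}, {"claw": -1, "translation": [0, 0, 0], "turn": [0, 0, 0]}, {"claw": -1, "translation": [0, 0, 0], "turn": [0, 0, 0]}, {"claw": -1, "translation": [0, 0, 0], "turn": [0, 0, 0]}, {"claw": -1, "translation": [0, 0, 0], "turn": [0, 0, 0]}]'

```text
t: 23.95
tcp_pos: [0.5375, -0.2146, 0.0242]
orientation: [[-0.18, 0.984, 0.0], [0.984, 0.18, 0.0], [-0.0, 0.0, -1.0]]
contact_force: [-0.7, 0.5, -0.5]
opening: 0.0351
finger_force: 25.0
```

Emit:
drive_tool --deltas '[{"claw": -1, "translation": [0, 0, 0.4], "turn": [0, 0, 0]}, {"claw": -1, "translation": [0, 0, 0.6], "turn": [0, 0, 0]}, {"claw": -1, "translation": [0, 0, 0.8], "turn": [0, 0, 0]}, {"claw": -1, "translation": [0, 0, 0.8], "turn": [0, 0, 0]}, {"claw": -1, "translation": [0, 0, 0.8], "turn": [0, 0, 0]}, {"claw": -1, "translation": [0, 0.4, 0.4], "turn": [0, 0, 0]}, {"claw": -1, "translation": [0, 0.8, 0], "turn": [0, 0, -0.2]}, {"claw": -1, "translation": [0, 1, 0], "turn": [0, 0, -0.2]}, {"claw": -1, "translation": [0, 1, 0], "turn": [0, 0, -0.2]}, {"claw": -1, "translation": [0, 1, 0], "turn": [0, 0, -0.2]}]'

```text
t: 24.95
tcp_pos: [0.537, -0.1078, 0.1196]
orientation: [[-0.1, 0.995, 0.0], [0.995, 0.1, 0.0], [0.0, 0.0, -1.0]]
contact_force: [0.5, 0.5, -2.0]
opening: 0.0351
finger_force: 25.0
```

Emit:
drive_tool --deltas '[{"claw": -1, "translation": [0.08, 1, 0], "turn": [0, 0, -0.25]}, {"claw": -1, "translation": [0.08, 1, 0], "turn": [0, 0, 0]}, {"claw": -1, "translation": [0.08, 1, 0], "turn": [0, 0, 0]}, {"claw": -1, "translation": [0.08, 1, 0], "turn": [0, 0, 0]}, {"claw": -1, "translation": [0.08, 1, 0], "turn": [0, 0, 0]}, {"claw": -1, "translation": [0.08, 1, 0], "turn": [0, 0, 0]}, {"claw": -1, "translation": [0.08, 1, 0], "turn": [0, 0, 0]}, {"claw": -1, "translation": [0.08, 1, 0], "turn": [0, 0, 0]}, {"claw": -1, "translation": [0.08, 1, 0], "turn": [0, 0, 0]}, {"claw": -1, "translation": [0.08, 1, 0], "turn": [0, 0, 0]}]'

```text
t: 25.95
tcp_pos: [0.5567, 0.1422, 0.1195]
orientation: [[-0.077, 0.997, -0.0], [0.997, 0.077, 0.0], [0.0, -0.0, -1.0]]
contact_force: [-0.8, 0.0, -1.8]
opening: 0.0351
finger_force: 25.0
```

Emit:
drive_tool --deltas '[{"claw": -1, "translation": [0, 0.8, 0], "turn": [0, 0, 0]}, {"claw": -1, "translation": [0, 0.6, 0], "turn": [0, 0, 0]}, {"claw": -1, "translation": [0, 0.5, 0], "turn": [0, 0, 0]}, {"claw": -1, "translation": [0, 0.3, 0], "turn": [0, 0, 0]}, {"claw": -1, "translation": [0, 0, 0], "turn": [0, 0, 0]}, {"claw": -1, "translation": [0, 0, 0], "turn": [0, 0, 0]}]'

```text
t: 26.55
tcp_pos: [0.5575, 0.1945, 0.1191]
orientation: [[-0.075, 0.997, -0.0], [0.997, 0.075, -0.001], [-0.001, -0.0, -1.0]]
contact_force: [-0.1, 0.1, -2.5]
opening: 0.0348
finger_force: 25.0
```

Emit:
drive_tool --deltas '[{"claw": -1, "translation": [0, 0.32, 0], "turn": [0, 0, 0]}, {"claw": -1, "translation": [0, 0, -0.7], "turn": [0, 0, 0]}, {"claw": -1, "translation": [0, 0, -0.7], "turn": [0, 0, 0]}, {"claw": -1, "translation": [0, 0, -0.7], "turn": [0, 0, 0]}, {"claw": -1, "translation": [0, 0, -0.7], "turn": [0, 0, 0]}, {"claw": -1, "translation": [0, 0, -0.5], "turn": [0, 0, 0]}, {"claw": -1, "translation": [0, 0, -0.38], "turn": [0, 0, 0]}, {"claw": -1, "translation": [0, 0, 0], "turn": [0, 0, 0]}, {"claw": -1, "translation": [0, 0, 0], "turn": [0, 0, 0]}]'

```text
t: 27.45
tcp_pos: [0.5577, 0.2036, 0.0275]
orientation: [[-0.076, 0.997, 0.0], [0.997, 0.076, 0.0], [0.0, 0.0, -1.0]]
contact_force: [0.7, -0.9, -1.3]
opening: 0.0353
finger_force: 25.0
```

Emit:
drive_tool --deltas '[{"claw": -1, "translation": [0, 0, -0.1], "turn": [0, 0, 0]}, {"claw": -1, "translation": [0, 0, 0], "turn": [0, 0, 0]}, {"claw": -1, "translation": [0, 0, 0], "turn": [0, 0, 0]}, {"claw": 1, "translation": [0, 0, 0], "turn": [0, 0, 0]}, {"claw": 1, "translation": [0, 0, 0], "turn": [0, 0, 0]}, {"claw": 1, "translation": [0, 0, 0], "turn": [0, 0, 0]}, {"claw": 1, "translation": [0, 0, 0], "turn": [0, 0, 0]}, {"claw": 1, "translation": [0, 0, 0], "turn": [0, 0, 0]}, {"claw": 1, "translation": [0, 0, 0], "turn": [0, 0, 0]}, {"claw": 1, "translation": [0, 0, 0], "turn": [0, 0, 0]}]'

```text
t: 28.45
tcp_pos: [0.5574, 0.2034, 0.0247]
orientation: [[-0.076, 0.997, -0.0], [0.997, 0.076, 0.0], [0.0, -0.0, -1.0]]
contact_force: [-0.3, 0.0, -0.2]
opening: 0.0863
finger_force: 0.0
```

Emit:
drive_tool --deltas '[{"claw": 1, "translation": [0, 0, 0.4], "turn": [0, 0, 0]}, {"claw": 1, "translation": [0, 0, 0.8], "turn": [0, 0, 0]}, {"claw": 1, "translation": [0, 0, 0.9], "turn": [0, 0, 0]}, {"claw": 1, "translation": [0, 0, 0.9], "turn": [0, 0, 0]}, {"claw": 1, "translation": [0, 0, 0.9], "turn": [0, 0, 0]}, {"claw": 1, "translation": [0, -0.5, 0.4], "turn": [0, 0, 0]}, {"claw": 1, "translation": [-0.1, -1, 0], "turn": [0, 0, 0.25]}, {"claw": 1, "translation": [-0.1, -1, 0], "turn": [0, 0, 0.25]}, {"claw": 1, "translation": [-0.1, -1, 0], "turn": [0, 0, 0.25]}, {"claw": 1, "translation": [-0.1, -1, 0], "turn": [0, 0, 0.25]}]'

```text
t: 29.45
tcp_pos: [0.5469, 0.0887, 0.132]
orientation: [[-0.175, 0.984, -0.0], [0.984, 0.175, -0.001], [-0.001, -0.001, -1.0]]
contact_force: [0.0, 0.0, -0.2]
opening: 0.0881
finger_force: 0.0
```

Emit:
drive_tool --deltas '[{"claw": 1, "translation": [-0.1, -1, 0], "turn": [0, 0, 0]}, {"claw": 1, "translation": [-0.1, -1, 0], "turn": [0, 0, 0]}, {"claw": 1, "translation": [-0.1, -1, 0], "turn": [0, 0, 0]}, {"claw": 1, "translation": [-0.1, -1, 0], "turn": [0, 0, 0]}, {"claw": 1, "translation": [-0.1, -1, 0], "turn": [0, 0, 0]}, {"claw": 1, "translation": [-0.1, -1, 0], "turn": [0, 0, 0]}, {"claw": 1, "translation": [-0.1, -1, 0], "turn": [0, 0, 0]}, {"claw": 1, "translation": [-0.1, -1, 0], "turn": [0, 0, 0]}, {"claw": 1, "translation": [-0.1, -0.8, 0], "turn": [0, 0, 0]}, {"claw": 1, "translation": [0, -0.6, 0], "turn": [0, 0, 0]}]'

```text
t: 30.45
tcp_pos: [0.5237, -0.1466, 0.132]
orientation: [[-0.173, 0.985, -0.001], [0.985, 0.173, -0.001], [-0.001, -0.001, -1.0]]
contact_force: [0.5, 1.3, -0.1]
opening: 0.0873
finger_force: 0.0
```

Emit:
drive_tool --deltas '[{"claw": 1, "translation": [0, 0, 0], "turn": [0, 0, 0]}, {"claw": 1, "translation": [0, 0, 0], "turn": [0, 0, 0]}, {"claw": 1, "translation": [0, 0, 0], "turn": [0, 0, 0]}]'

```text
t: 30.75
tcp_pos: [0.5251, -0.1427, 0.1322]
orientation: [[-0.177, 0.984, 0.0], [0.984, 0.177, 0.001], [0.001, 0.0, -1.0]]
contact_force: [-0.0, 0.7, -0.0]
opening: 0.0878
finger_force: 0.0
```

Emit:
drive_tool --deltas '[{"claw": 1, "translation": [0, -0.15, -0.7], "turn": [0, 0, 0]}, {"claw": 1, "translation": [0, 0, -0.8], "turn": [0, 0, 0]}, {"claw": 1, "translation": [0, 0, -0.8], "turn": [0, 0, 0]}, {"claw": 1, "translation": [0, 0, -0.8], "turn": [0, 0, 0]}, {"claw": 1, "translation": [0, 0, -0.6], "turn": [0, 0, 0]}, {"claw": 1, "translation": [0, 0, -0.4], "turn": [0, 0, 0]}, {"claw": 1, "translation": [0, 0, -0.1], "turn": [0, 0, 0]}, {"claw": 1, "translation": [0, 0, 0], "turn": [0, 0, 0]}, {"claw": 1, "translation": [0, 0, 0], "turn": [0, 0, 0]}]'

```text
t: 31.65
tcp_pos: [0.5255, -0.1478, 0.0279]
orientation: [[-0.175, 0.985, 0.001], [0.985, 0.175, -0.0], [-0.0, 0.001, -1.0]]
contact_force: [-0.2, -0.7, -0.7]
opening: 0.0879
finger_force: 0.0
```

Emit:
drive_tool --deltas '[{"claw": -1, "translation": [0, -0.03, 0], "turn": [0, 0, 0]}, {"claw": -1, "translation": [0, 0, 0], "turn": [0, 0, 0]}, {"claw": -1, "translation": [0, 0, 0], "turn": [0, 0, 0]}, {"claw": -1, "translation": [0, 0, 0], "turn": [0, 0, 0]}, {"claw": -1, "translation": [0, 0, 0], "turn": [0, 0, 0]}, {"claw": -1, "translation": [0, 0, 0], "turn": [0, 0, 0]}, {"claw": -1, "translation": [0, 0, 0], "turn": [0, 0, 0]}, {"claw": -1, "translation": [0, 0, 0], "turn": [0, 0, 0]}, {"claw": -1, "translation": [0, 0, 0], "turn": [0, 0, 0]}]'

```text
t: 32.55
tcp_pos: [0.5249, -0.1485, 0.0271]
orientation: [[-0.175, 0.985, 0.0], [0.985, 0.175, 0.0], [0.0, 0.0, -1.0]]
contact_force: [-0.9, -1.1, 0.5]
opening: 0.0332
finger_force: 25.0
```

Emit:
drive_tool --deltas '[{"claw": -1, "translation": [0, 0, 0.4], "turn": [0, 0, 0]}, {"claw": -1, "translation": [0, 0, 0.6], "turn": [0, 0, 0]}, {"claw": -1, "translation": [0, 0, 0.8], "turn": [0, 0, 0]}, {"claw": -1, "translation": [0, 0, 0.8], "turn": [0, 0, 0]}, {"claw": -1, "translation": [0, 0, 0.8], "turn": [0, 0, 0]}, {"claw": -1, "translation": [0, 0.4, 0.4], "turn": [0, 0, 0]}, {"claw": -1, "translation": [0.15, 0.8, 0], "turn": [0, 0, -0.25]}, {"claw": -1, "translation": [0.15, 1, 0], "turn": [0, 0, -0.25]}, {"claw": -1, "translation": [0.15, 1, 0], "turn": [0, 0, -0.25]}, {"claw": -1, "translation": [0.15, 1, 0], "turn": [0, 0, -0.25]}]'

```text
t: 33.55
tcp_pos: [0.5397, -0.0418, 0.1227]
orientation: [[-0.075, 0.997, 0.0], [0.997, 0.075, 0.0], [0.0, 0.0, -1.0]]
contact_force: [0.2, -0.6, -0.5]
opening: 0.0329
finger_force: 25.0
```

Emit:
drive_tool --deltas '[{"claw": -1, "translation": [0.15, 1, 0], "turn": [0, 0, 0]}, {"claw": -1, "translation": [0.15, 1, 0], "turn": [0, 0, 0]}, {"claw": -1, "translation": [0.15, 1, 0], "turn": [0, 0, 0]}, {"claw": -1, "translation": [0.15, 1, 0], "turn": [0, 0, 0]}, {"claw": -1, "translation": [0.15, 1, 0], "turn": [0, 0, 0]}, {"claw": -1, "translation": [0.13, 0.9, 0], "turn": [0, 0, 0]}, {"claw": -1, "translation": [0, 0.8, 0], "turn": [0, 0, 0]}, {"claw": -1, "translation": [0, 0.5, 0], "turn": [0, 0, 0]}, {"claw": -1, "translation": [0, 0, 0], "turn": [0, 0, 0]}, {"claw": -1, "translation": [0, 0, 0], "turn": [0, 0, 0]}]'

```text
t: 34.55
tcp_pos: [0.5617, 0.1358, 0.1222]
orientation: [[-0.076, 0.997, -0.0], [0.997, 0.076, -0.001], [-0.001, -0.0, -1.0]]
contact_force: [0.4, -0.0, -1.8]
opening: 0.0334
finger_force: 25.0
```

Emit:
drive_tool --deltas '[{"claw": -1, "translation": [0, 0.05, -0.7], "turn": [0, 0, 0]}, {"claw": -1, "translation": [0, 0, -0.7], "turn": [0, 0, 0]}, {"claw": -1, "translation": [0, 0, -0.7], "turn": [0, 0, 0]}, {"claw": -1, "translation": [0, 0, -0.7], "turn": [0, 0, 0]}, {"claw": -1, "translation": [0, 0, -0.5], "turn": [0, 0, 0]}, {"claw": -1, "translation": [0, 0, -0.4], "turn": [0, 0, 0]}, {"claw": -1, "translation": [0, 0, 0], "turn": [0, 0, 0]}, {"claw": -1, "translation": [0, 0, 0], "turn": [0, 0, 0]}]'

```text
t: 35.35
tcp_pos: [0.5622, 0.1375, 0.03]
orientation: [[-0.076, 0.997, 0.0], [0.997, 0.076, 0.0], [-0.0, 0.0, -1.0]]
contact_force: [0.0, 0.6, -1.6]
opening: 0.0331
finger_force: 25.0
```

Emit:
drive_tool --deltas '[{"claw": -1, "translation": [0, 0, -0.1], "turn": [0, 0, 0]}, {"claw": -1, "translation": [0, 0, 0], "turn": [0, 0, 0]}, {"claw": -1, "translation": [0, 0, 0], "turn": [0, 0, 0]}, {"claw": 1, "translation": [0, 0, 0], "turn": [0, 0, 0]}, {"claw": 1, "translation": [0, 0, 0], "turn": [0, 0, 0]}, {"claw": 1, "translation": [0, 0, 0], "turn": [0, 0, 0]}, {"claw": 1, "translation": [0, 0, 0], "turn": [0, 0, 0]}, {"claw": 1, "translation": [0, 0, 0], "turn": [0, 0, 0]}, {"claw": 1, "translation": [0, 0, 0], "turn": [0, 0, 0]}, {"claw": 1, "translation": [0, 0, 0], "turn": [0, 0, 0]}]'

```text
t: 36.35
tcp_pos: [0.5619, 0.1376, 0.0272]
orientation: [[-0.076, 0.997, 0.0], [0.997, 0.076, 0.0], [0.0, 0.0, -1.0]]
contact_force: [-0.6, 0.4, 0.5]
opening: 0.0853
finger_force: 0.0
```

Emit:
drive_tool --deltas '[{"claw": 1, "translation": [0, 0, 0.4], "turn": [0, 0, 0]}, {"claw": 1, "translation": [0, 0, 0.8], "turn": [0, 0, 0]}, {"claw": 1, "translation": [0, 0, 0.9], "turn": [0, 0, 0]}, {"claw": 1, "translation": [0, 0, 0.9], "turn": [0, 0, 0]}, {"claw": 1, "translation": [0, 0, 0.9], "turn": [0, 0, 0]}, {"claw": 1, "translation": [0, -0.8, 0], "turn": [0, 0, 0]}, {"claw": 1, "translation": [0, -1, 0], "turn": [0, 0, 0]}, {"claw": 1, "translation": [0, -1, 0], "turn": [0, 0, 0]}, {"claw": 1, "translation": [0, -1, 0], "turn": [0, 0, 0]}, {"claw": 1, "translation": [0, -1, 0], "turn": [0, 0, 0]}]'

```text
t: 37.35
tcp_pos: [0.5619, 0.0167, 0.1255]
orientation: [[-0.076, 0.997, 0.001], [0.997, 0.076, 0.0], [-0.0, 0.001, -1.0]]
contact_force: [-0.2, -0.6, 0.4]
opening: 0.088
finger_force: 0.0
```

Emit:
drive_tool --deltas '[{"claw": 1, "translation": [0, -1, 0], "turn": [0, 0, 0]}, {"claw": 1, "translation": [0, -1, 0], "turn": [0, 0, 0]}, {"claw": 1, "translation": [0, -0.6, 0], "turn": [0, 0, 0]}, {"claw": 1, "translation": [0, 0, 0], "turn": [0, 0, 0]}, {"claw": 1, "translation": [0, 0, 0], "turn": [0, 0, 0]}]'

```text
t: 37.85
tcp_pos: [0.562, -0.0464, 0.125]
orientation: [[-0.076, 0.997, 0.0], [0.997, 0.076, 0.001], [0.001, 0.0, -1.0]]
contact_force: [-0.1, 0.3, 0.4]
opening: 0.0876
finger_force: 0.0
```

```bash
python3 - <<'E'
from rig import bot
import cv2,numpy as np
a=bot.capture("scene")["color"][220:320,290:450];b=bot.capture("side")["color"][95:175,225:305]
A=cv2.resize(a,(480,300),interpolation=cv2.INTER_CUBIC);B=cv2.resize(b,(300,300),interpolation=cv2.INTER_CUBIC)
cv2.imwrite("pics/end.png",np.hstack([A,B]));s=bot.sense();print(s["t"],s["tcp_pos"])
E
```

```text
37.95 [ 0.56203927 -0.04544003  0.12490085]
```

View pics/end.png

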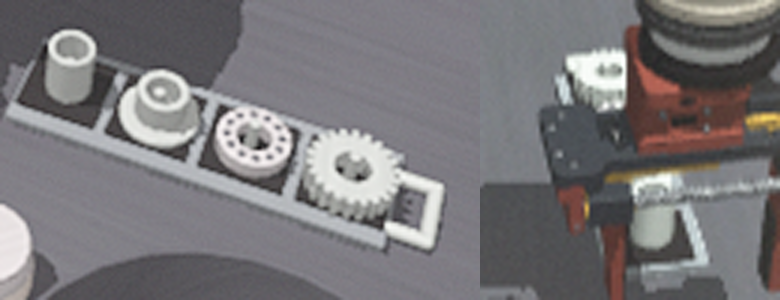

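From the handle, the new rack now holds gear, bearing, flange, sleeve, in the scene at about (407,275), (374,266), (344,250) and (314,235). All are upright and seated on their pegs, and the gripper is clear.

```bash
python3 -c "
from rig import bot
print(bot.hand_in())"
```

```text
the job is handed in; nothing more can be done
None
```

I moved all four parts to the grey rack in reverse order (gear, bearing, flange, sleeve from the handle), released them upright on their pegs, and handed the job in at about 38 s; no verdict came back.

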